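# Refill the glue tray of the model-making class

### The job

Two of the five pockets in the grey tray are empty: fill just those with the two spare glue bottles from the carton, each lying down in its pocket like the others, cap the same way. Take the spares one at a time, and lay each first in the sloped rest, foot down against its stop, and let go so that you can take it again across its body. Set the bottles down rather than drop them, and leave the bottles already in the tray and everything else on the table where they are.

Things in the scene. Friction and masses are not known exactly. Their poses are not given: they have to be found in the camera images.
- spare0_center (a point): First spare glue bottle, standing upright in a cell of the carton, cap up, foot on the cell's floor. 120 mm long and round: a white body 32 mm across and 78 mm long from the flat foot, an 8 mm shoulder, then a black cap 20 mm across and 34 mm long; 70 g. Origin on its axis half-way along (60 mm from the foot); its z runs along the axis from foot to cap.
- spare1_center (a point): Second spare glue bottle, standing upright in a cell of the carton, cap up, foot on the cell's floor. 120 mm long and round: a white body 32 mm across and 78 mm long from the flat foot, an 8 mm shoulder, then a black cap 20 mm across and 34 mm long; 70 g. Origin on its axis half-way along (60 mm from the foot); its z runs along the axis from foot to cap.
- spare0_tip (a point): Outer end of the cap of spare0, on its axis, 60 mm from its centre.
- spare1_tip (a point): Outer end of the cap of spare1, on its axis, 60 mm from its centre.
- kit0_center (a point): Glue bottle already lying in a pocket of the tray, cap towards the tray's +x; to be left alone. Same shape as the spares: 120 mm long and round: a white body 32 mm across and 78 mm long from the flat foot, an 8 mm shoulder, then a black cap 20 mm across and 34 mm long; 70 g. Origin on its axis half-way along (60 mm from the foot); its z runs along the axis from foot to cap.
- kit1_center (a point): Glue bottle already lying in a pocket of the tray, cap towards the tray's +x; to be left alone. Same shape as the spares: 120 mm long and round: a white body 32 mm across and 78 mm long from the flat foot, an 8 mm shoulder, then a black cap 20 mm across and 34 mm long; 70 g. Origin on its axis half-way along (60 mm from the foot); its z runs along the axis from foot to cap.
- kit2_center (a point): Glue bottle already lying in a pocket of the tray, cap towards the tray's +x; to be left alone. Same shape as the spares: 120 mm long and round: a white body 32 mm across and 78 mm long from the flat foot, an 8 mm shoulder, then a black cap 20 mm across and 34 mm long; 70 g. Origin on its axis half-way along (60 mm from the foot); its z runs along the axis from foot to cap.
- tray: Fixed grey tray, 138 mm (x) by 312 mm (y), origin under its centre on the table. Five pockets side by side along y, 58 mm apart, each for one bottle lying along x, foot to -x and cap to +x; three are full, two empty, which varies. 22 mm high end walls leave 4 mm play at each end. The 4 mm floor is open to fingers on both sides of a body between x = -50 and +6 mm.
- pocket0 (a point): Where the centre of a bottle lying in pocket 0 belongs, 28 mm above the table; axes as the tray's. The body lies on two 8 mm bars (at x = -54 and +10 mm from here, tops 12 mm above the table) between posts 36 mm apart and 26 mm high; the cap goes between posts 26 mm apart and 32 mm high at x = 34 to 44 mm (too narrow for a body).
- pocket1 (a point): Where the centre of a bottle lying in pocket 1 belongs, 28 mm above the table; axes as the tray's. The body lies on two 8 mm bars (at x = -54 and +10 mm from here, tops 12 mm above the table) between posts 36 mm apart and 26 mm high; the cap goes between posts 26 mm apart and 32 mm high at x = 34 to 44 mm (too narrow for a body).
- pocket2 (a point): Where the centre of a bottle lying in pocket 2 belongs, 28 mm above the table; axes as the tray's. The body lies on two 8 mm bars (at x = -54 and +10 mm from here, tops 12 mm above the table) between posts 36 mm apart and 26 mm high; the cap goes between posts 26 mm apart and 32 mm high at x = 34 to 44 mm (too narrow for a body).
- pocket3 (a point): Where the centre of a bottle lying in pocket 3 belongs, 28 mm above the table; axes as the tray's. The body lies on two 8 mm bars (at x = -54 and +10 mm from here, tops 12 mm above the table) between posts 36 mm apart and 26 mm high; the cap goes between posts 26 mm apart and 32 mm high at x = 34 to 44 mm (too narrow for a body).
- pocket4 (a point): Where the centre of a bottle lying in pocket 4 belongs, 28 mm above the table; axes as the tray's. The body lies on two 8 mm bars (at x = -54 and +10 mm from here, tops 12 mm above the table) between posts 36 mm apart and 26 mm high; the cap goes between posts 26 mm apart and 32 mm high at x = 34 to 44 mm (too narrow for a body).
- rest_seat (a point): Where the centre of a bottle belongs when it lies in the sloped rest with its foot on the stop at the low end: 68.7 mm above the table. Axes as rest; the bottle's foot-to-cap direction is midway between x (level, up-slope) and straight up.
- rest: Fixed grey rest on a 120 by 75 mm base plate: an open cradle sloped 45 degrees, rising to its level +x axis. Origin under the plate's centre. Two 8 mm cross bars, 7 and 70 mm up from the stop, carry the body between posts 38 mm apart, 16 mm high. Between the bars both sides are free for fingers (a 30 mm wide plank runs 8 mm under the body); the cap overhangs. A bottle let go there stays.
- carton: Fixed open cardboard carton, 104 mm square, 80 mm high, floor 4 mm thick, origin under its centre on the table. A cross of 4 mm dividers as high as the walls makes 2 by 2 cells 46 mm square, centred at x, y = +-25 mm. Two hold spares (only shoulders and caps stand above the rim), one a glue stick, one is empty; which varies.
- stick_center (a point): Glue stick, a plain white cylinder 25 mm across, 88 mm high, standing in the carton; bystander. Origin half-way up.
- cup_center (a point): Paper cup, rim 76 mm across, 85 mm high; bystander. Origin 42 mm up.
- tape_center (a point): Roll of yellow tape lying flat, 68 mm across, 18 mm high; bystander. Origin at its centre.
- cutters_center (a point): Side cutters lying flat, 125 mm long, 12 mm thick; bystander. Origin near the pivot.
- scraper_center (a point): Scraper lying flat, 185 mm long, 45 mm wide, 18 mm high; bystander. Origin at the ferrule.
- jar_center (a point): Clear jar with white lid, 60 mm across, 85 mm high; bystander. Origin half-way up.
- figure_center (a point): Toy robot figure, 70 mm across the arms, 63 mm high, standing; bystander. Origin half-way up.
Not all that is in view belongs to the job. Leave any red look-alike of the part that bears spare0_center alone.

How it is judged (in metres and radians):
On the way, in this order (a step that is already met when the one before it is completed fails the run):
1. one spare lies in the sloped rest, let go (((distance between spare0_center and rest_seat below 0.015 m and angle between spare0_center's own z axis and vertical between 0.6 and 0.97 rad and contact force between the fingers and spare0 below 0.1 N) or (distance between spare1_center and rest_seat below 0.015 m and angle between spare1_center's own z axis and vertical between 0.6 and 0.97 rad and contact force between the fingers and spare1 below 0.1 N))), for 0.2 s.
2. that spare lies in an empty pocket of the tray, let go ((((distance between spare0_center and pocket0 below 0.01 m or distance between spare0_center and pocket1 below 0.01 m or distance between spare0_center and pocket2 below 0.01 m or distance between spare0_center and pocket3 below 0.01 m or distance between spare0_center and pocket4 below 0.01 m) and angle between the z axis of spare0_center and the x axis of tray, either way round below 0.15 rad and x of spare0_tip in the frame of tray above 0.04 m and contact force between the fingers and spare0 below 0.1 N and linear speed of spare0 below 0.03 m/s) or ((distance between spare1_center and pocket0 below 0.01 m or distance between spare1_center and pocket1 below 0.01 m or distance between spare1_center and pocket2 below 0.01 m or distance between spare1_center and pocket3 below 0.01 m or distance between spare1_center and pocket4 below 0.01 m) and angle between the z axis of spare1_center and the x axis of tray, either way round below 0.15 rad and x of spare1_tip in the frame of tray above 0.04 m and contact force between the fingers and spare1 below 0.1 N and linear speed of spare1 below 0.03 m/s))), for 0.2 s.
3. the other spare lies in the sloped rest, let go (((((distance between spare0_center and pocket0 below 0.01 m or distance between spare0_center and pocket1 below 0.01 m or distance between spare0_center and pocket2 below 0.01 m or distance between spare0_center and pocket3 below 0.01 m or distance between spare0_center and pocket4 below 0.01 m) and angle between the z axis of spare0_center and the x axis of tray, either way round below 0.15 rad and x of spare0_tip in the frame of tray above 0.04 m and contact force between the fingers and spare0 below 0.1 N and linear speed of spare0 below 0.03 m/s) and (distance between spare1_center and rest_seat below 0.015 m and angle between spare1_center's own z axis and vertical between 0.6 and 0.97 rad and contact force between the fingers and spare1 below 0.1 N)) or (((distance between spare1_center and pocket0 below 0.01 m or distance between spare1_center and pocket1 below 0.01 m or distance between spare1_center and pocket2 below 0.01 m or distance between spare1_center and pocket3 below 0.01 m or distance between spare1_center and pocket4 below 0.01 m) and angle between the z axis of spare1_center and the x axis of tray, either way round below 0.15 rad and x of spare1_tip in the frame of tray above 0.04 m and contact force between the fingers and spare1 below 0.1 N and linear speed of spare1 below 0.03 m/s) and (distance between spare0_center and rest_seat below 0.015 m and angle between spare0_center's own z axis and vertical between 0.6 and 0.97 rad and contact force between the fingers and spare0 below 0.1 N)))), for 0.2 s.
4. both spares lie in the tray, let go ((distance between spare0_center and pocket0 below 0.01 m or distance between spare0_center and pocket1 below 0.01 m or distance between spare0_center and pocket2 below 0.01 m or distance between spare0_center and pocket3 below 0.01 m or distance between spare0_center and pocket4 below 0.01 m) and angle between the z axis of each of spare0_center, spare1_center and the x axis of tray, either way round below 0.15 rad and x of each of spare0_tip, spare1_tip in the frame of tray above 0.04 m and contact force between the fingers and spare0 below 0.1 N and linear speed of each of spare0, spare1 below 0.03 m/s and (distance between spare1_center and pocket0 below 0.01 m or distance between spare1_center and pocket1 below 0.01 m or distance between spare1_center and pocket2 below 0.01 m or distance between spare1_center and pocket3 below 0.01 m or distance between spare1_center and pocket4 below 0.01 m) and contact force between the fingers and spare1 below 0.1 N), for 0.2 s.
At the end, for the whole second after the job is handed in: Both spares lie at rest and let go in pockets of the tray: centre within 10 mm of the pocket's point, axis within 0.15 rad of the tray's x, cap end to +x; the three bottles that were there are within 10 mm of where they began (all of step 4 and distance of each of kit0_center, kit1_center, kit2_center from where it was at the start of the episode below 0.01 m); the robot touches nothing.
It fails at once if something else on the table was displaced by more than 25 mm (distance of any of stick_center, cup_center, tape_center, cutters_center, scraper_center, jar_center, figure_center from where it was at the start of the episode above 0.025 m).
It fails at once if a bottle already in the tray was displaced by more than 15 mm (distance of any of kit0_center, kit1_center, kit2_center from where it was at the start of the episode above 0.015 m).
It fails at once if a spare was dropped (it fell free, faster than 0.7 m/s) ((contact force between the fingers and spare0 below 0.1 N and linear speed of spare0 above 0.7 m/s) or (contact force between the fingers and spare1 below 0.1 N and linear speed of spare1 above 0.7 m/s)).
It also fails if it takes over 72 s, if anything falls off the work surface, if the arm or the gripper's body presses on something with over 40 N, if the wrist force passes 120 N, or if a joint passes its speed limit or range.

### The arm

A 6-joint arm with a two-finger parallel gripper is mounted at the origin on the work surface. World frame = base frame: x ahead of the robot, y to its left, z up, the work surface at z = 0. Lengths are in mm, angles in rad, forces in N, time in s.
With the tool pointing down it reaches from about 350 to 875 mm from the base axis. Payload 4.2 kg.
Tool frame: the origin (TCP) lies midway between the tips of the shut fingers; the grasp point (between the pads) lies 19 mm behind it (arm.grasp_offset is the distance from the TCP to the grasp point, in mm); z points along the fingers, y is the direction in which the jaws open and shut (so a half turn about z gives the same grasp; the last joint's range is limited). The gripper opens to 85 mm and grips with 20 to 120 N. Pads are 22 mm wide; open, the fingers measure 114 mm over their backs; the gripper's body (76 mm by 85 mm) begins 54 mm behind the grasp point. The pads swing forward as they close: fully open they stand 13 mm farther back than shut.
Start: joints at [1.5, 0.385, 0.008, 0, -1.194, -0.259], TCP at [202.376, 591.306, 231.312] pointing down, gripper open.
Joint ranges: [-3.14, 3.14], [-1.21, 2.06], [-1.07, 1.41], [-3.16, 2.05], [-2.99, -0.16], [-3.1, 3.1]. Speed limits (rad/s): [2.79, 2.79, 3.14, 3.14, 3.14, 3.14].

### API

Orientations are given as a unit quaternion [x, y, z, w].
In Python, from bench import arm gives the robot as it stands.
- The arm moves only by the tool move_arm, never from a script. Its argument "moves" is a list of rows, each an object with "gripper": the gripper's target within -1 to 1 (fully open at 1, half-way at 0, shut at -1); "xyz": the shift along the tool's x, y, z in cm, a list of three; "angular": the turn, a rotation vector about the tool's x, y, z in rad, a list of three. In form: [{"gripper": gripper, "xyz": [dx, dy, dz], "angular": [wx, wy, wz]}, ...]. A call has 1 to 10 rows; each row is the pose to reach, as a shift and turn from the pose commanded when the call began, along the tool's axes at that moment; what a row does not reach only later rows make up. A row lasts 1/8 s, in which the tool goes at most 62.5 mm and 10.7 degrees, less where a joint would pass 70% of its speed; a pose out of reach is approached as far as the arm can. A call with a gripper value outside its range is refused whole. The fingers move at their own pace and stop on an object; the grip force is fixed at half the most. Time passes only in rows, so rows that repeat a pose let the fingers close. It gives the time, the measured TCP pose, the force and the opening at its end, in the units of the state.
- arm.read_state(): the state, without advancing time (a new reading comes with each control period).
- arm.get_image(name): name is "side" or "top" or "wrist"; returns (picture, depth): 480x640x3 uint8, blue, green, red; 480x640 float32, mm along the optical axis (not along the pixel's ray), 0 where there is no reading.
- arm.get_calibration(name): a dict with "camera_matrix" (3x3 intrinsics, pixels), "R" (3x3) and "t" (3): a world point X has camera coordinates R X + t. Camera axes: x right, y down, z forward; pixel columns grow to the right and rows downward; lengths in mm; the calibration is good to about 2 mm. The wrist camera is an equidistant fisheye: a pixel r from the principal point sees the ray r / f radians off the axis. A picture is of the moment at which its call begins: read the wrist's pose just before it. get_calibration takes no time and is no camera call; for the wrist camera it gives the pose at the moment of the call.
- arm.job_done(): hands the job in, once; it reports no verdict.
The state is a dict: "clock": time; "joints": joint angles; "joint_vel": joint speeds; "joint_efforts": joint torques, N m; "position": TCP position; "ee_rot": TCP orientation; "contact_force": force on the tool from outside, world axes, zero at the start; "wrist_torque": the same for the moment, N m; "gripper_width": finger opening in mm.
Only numpy, scipy, OpenCV 4.12 (cv2) and the standard library are available. Lean on these libraries where they do the work, as an engineer would, in place of code of your own. Each camera call takes 0.05 s, during which the arm holds its last target. There are 200 camera calls.

## Working session

There is one attempt and no reset: what is moved stays moved. The work goes in short steps, Python scripts to look and compute and a tool call to move; the robot and the scene stay as the last step left them, time stands still between calls to the robot, and variables do not carry over. Pictures are saved under pics/ and viewed, about 8 in all and at most 12, crops included, and the job is handed in when it is done.

Besides the shell and the picture viewer there is one more tool, called as name([rows], argument=value, ...), one row to a line, values as JSON. move_arm: Moves the arm, as the interface text tells. Its arguments: {"type":"object","properties":{"moves":{"type":"array","items":{"type":"object","properties":{"gripper":{"type":"number"},"xyz":{"type":"array","items":{"type":"number"}},"angular":{"type":"array","items":{"type":"number"}}}}}},"required":["moves"]}

```bash
ls; mkdir -p pics
python3 - <<'E'
from bench import arm
import cv2,numpy as np
s=arm.read_state();print(s)
for n in("top","side"):
    im,d=arm.get_image(n);cv2.imwrite(f"pics/{n}0.png",im);np.save(f"pics/{n}0.npy",d)
    c=arm.get_calibration(n);print(n,c['camera_matrix'],c['R'],c['t'])
E
```

```text
pics
{'clock': 0.0, 'joints': array([ 1.49962744e+00,  3.85558942e-01,  6.62065560e-03, -4.87025324e-04,
       -1.19395178e+00, -2.58581013e-01]), 'joint_vel': array([-0.00200442,  0.00087238, -0.00222066, -0.00108636, -0.00029379,
        0.00019317]), 'joint_efforts': array([ 5.57664771e-04, -3.92289805e+01,  1.88404351e+01,  4.18628320e+00,
       -4.53982342e-03,  8.06249062e-06]), 'position': array([202.18728596, 590.78874647, 230.21986793]), 'ee_rot': array([ 9.86423571e-01, -1.64217513e-01, -1.27383877e-04,  1.06345632e-03]), 'contact_force': array([ 0.02485858, -0.15979947, -0.29049061]), 'wrist_torque': array([0.05404975, 0.00151345, 0.01102632]), 'gripper_width': 85.04636860601475}
top [[448.54534301   0.         315.76735101]
 [  0.         448.54534301 241.84306148]
 [  0.           0.           1.        ]] [[ 2.21046436e-02 -9.99751965e-01  2.71912756e-03]
 [-9.86649467e-01 -2.22537333e-02 -1.61330719e-01]
 [ 1.61351214e-01  8.83332278e-04 -9.86896654e-01]] [  65.64094101  531.94620297 1068.52062129]
side [[559.89711527   0.         317.43338921]
 [  0.         559.89711527 232.1005043 ]
 [  0.           0.           1.        ]] [[ 0.77735616 -0.62904564  0.00435796]
 [-0.33064357 -0.4144736  -0.84787173]
 [ 0.53515627  0.65765738 -0.5301835 ]] [-368.38938721  307.44815346  936.77023126]
```

View pics/top0.png

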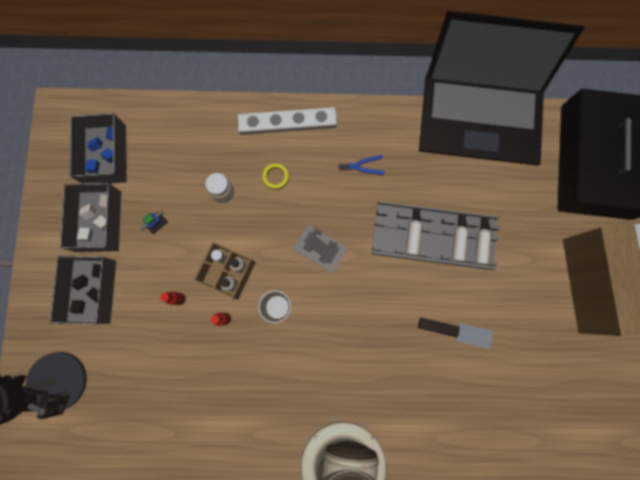

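View pics/side0.png

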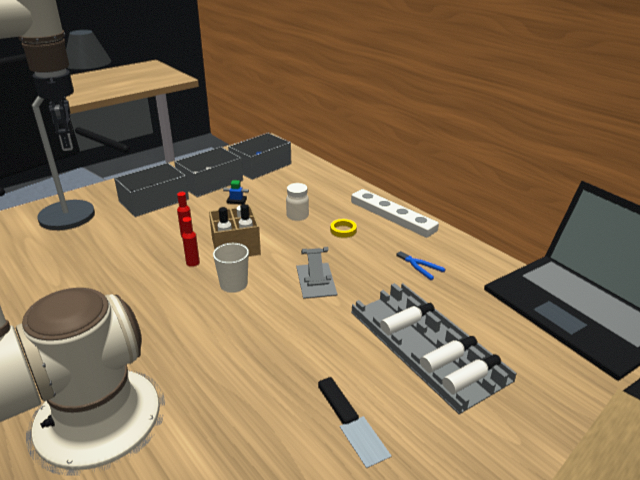

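The top view shows the carton at about (225,270): the stick is top-left at (217,256), the spares are at (237,265) and (228,283), and (207,273) is empty. The rest is at (320,248). The tray is at (435,236), with bottles at columns 414, 460 and 484, so the pockets near 390 and 437 are empty. The side view agrees, and the red look-alikes stand beside the carton.

```bash
cat > h.py <<'E'
import numpy as np,cv2
from bench import arm
def cloud(n,d):
    c=arm.get_calibration(n);K=c['camera_matrix'];v,u=np.mgrid[:480,:640]
    P=np.stack([(u-K[0,2])/K[0,0]*d,(v-K[1,2])/K[1,1]*d,d],-1)
    return (P-c['t'])@c['R']      # R^T (p-t)
def ray(n,u,v,z):
    c=arm.get_calibration(n);K=c['camera_matrix'];o=-c['R'].T@c['t']
    r=c['R'].T@np.linalg.inv(K)@np.array([u,v,1.]);return o+r*(z-o[2])/r[2]
E
python3 - <<'E'
from h import *
for n in("top","side"):
    im=cv2.imread(f"pics/{n}0.png");d=np.load(f"pics/{n}0.npy");W=cloud(n,d);z=W[...,2]
    print(n,"table z",np.median(z[330:400,200:300]))
    hsv=cv2.cvtColor(im,cv2.COLOR_BGR2HSV).astype(int)
    def box(name,m):
        p=W[m&(d>0)];r=cv2.minAreaRect(p[:,:2].astype(np.float32));print(name,len(p),np.round(r[0],1),np.round(r[1],1),round(r[2],1),"z",np.round(np.percentile(p[:,2],[2,50,98]),1))
    X,Y=W[...,0],W[...,1]
    if n=="top":
        R=np.zeros((480,640),bool)
        def reg(u0,u1,v0,v1):
            m=R.copy();m[v0:v1,u0:u1]=1;return m
        box("tray",reg(365,505,195,275)&(z>10)&(z<60)&(hsv[...,1]<60))
        box("tray base",reg(365,505,195,275)&(hsv[...,1]<40))
        box("carton",reg(190,258,240,302)&(z>65)&(z<90)&(hsv[...,1]>60))
        box("rest",reg(290,350,222,275)&(hsv[...,1]<40))
        box("rest hi",reg(290,350,222,275)&(z>70))
        # bottles
        m=(reg(365,505,195,275)&(im.min(2)>140)).astype(np.uint8)
        k,l,st,ce=cv2.connectedComponentsWithStats(m)
        for i in range(1,k):
            if st[i,4]>40: box(f"bottle{i}",l==i)
        hi=reg(190,258,240,302)&(z>88)
        k,l,st,ce=cv2.connectedComponentsWithStats(hi.astype(np.uint8))
        for i in range(1,k):
            if st[i,4]>4: box(f"hi{i} {ce[i]}",l==i)
# zoomed crop
im=cv2.imread("pics/top0.png");a=cv2.resize(im[235:305,190:260],None,fx=5.5,fy=5.5,interpolation=2);b=cv2.resize(im[213:283,285:355],None,fx=5.5,fy=5.5,interpolation=2)
cv2.imwrite("pics/c1.png",np.hstack([a,b]))
z=cloud("top",np.load("pics/top0.npy"))
for v in range(225,272,4): print(v,[tuple(np.round(z[v,u]).astype(int)) for u in range(296,348,8)])
E
```

```text
top table z 0.380627008996047
tray 3352 [ 560.3 -226.4] [312.2 137.2] 83.6 z [11.  32.  46.1]
tray base 6224 [ 559.2 -226.7] [312.8 135. ] 83.7 z [ 0.7 10.3 45.4]
carton 622 [454.6 298.7] [105.7 104. ] 67.1 z [65.8 79.6 84.4]
rest 1280 [521.1  67.2] [117.3  72.9] 59.9 z [ 0.8  8.3 74.6]
rest hi 49 [530.9  84. ] [16.3 57.8] 59.8 z [70.1 75.6 80.4]
bottle1 282 [ 547.1 -167.3] [24.2 81.3] 81.2 z [37.9 42.6 47.5]
bottle2 285 [ 534.1 -282.8] [24.1 80.8] 81.5 z [37.6 43.  47.9]
bottle3 285 [ 528.2 -339.8] [25.1 80.4] 83.5 z [37.5 42.6 47.9]
hi4 [215.85057471 254.36781609] 86 [486.8 312. ] [21.8 23.5] 1.0 z [88.4 92.5 97.1]
hi5 [234.03191489 262.43617021] 92 [467.4 265.2] [19.4 21.3] 80.0 z [ 88.5 122.9 127.6]
hi11 [225.02970297 282.05940594] 99 [421.1 284.5] [21.2 20.7] 16.3 z [ 88.5 122.8 127.6]
side table z -0.19894837365477105
225 [(np.int64(580), np.int64(130), np.int64(2)), (np.int64(580), np.int64(109), np.int64(3)), (np.int64(581), np.int64(88), np.int64(1)), (np.int64(582), np.int64(68), np.int64(0)), (np.int64(582), np.int64(47), np.int64(-1)), (np.int64(583), np.int64(26), np.int
[... 2833 characters left out ...]
 np.int64(25), np.int64(5)), (np.int64(489), np.int64(4), np.int64(2))]
265 [(np.int64(476), np.int64(127), np.int64(4)), (np.int64(477), np.int64(106), np.int64(3)), (np.int64(478), np.int64(86), np.int64(-3)), (np.int64(477), np.int64(65), np.int64(6)), (np.int64(477), np.int64(45), np.int64(8)), (np.int64(478), np.int64(25), np.int64(5)), (np.int64(479), np.int64(4), np.int64(5))]
269 [(np.int64(466), np.int64(126), np.int64(2)), (np.int64(466), np.int64(106), np.int64(2)), (np.int64(467), np.int64(86), np.int64(0)), (np.int64(467), np.int64(65), np.int64(3)), (np.int64(468), np.int64(45), np.int64(2)), (np.int64(468), np.int64(24), np.int64(2)), (np.int64(469), np.int64(4), np.int64(1))]
```

View pics/c1.png

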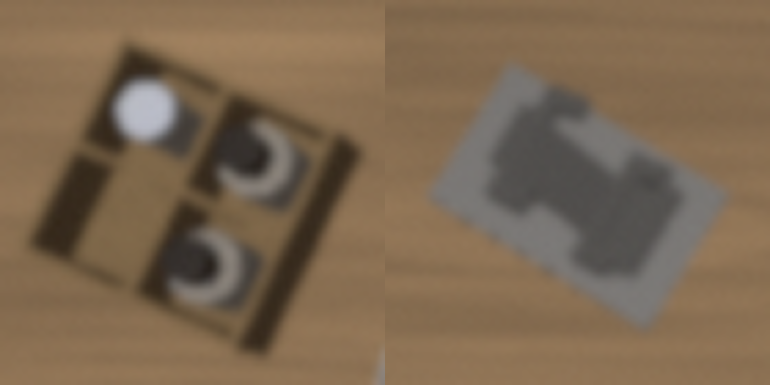

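The crop confirms a stick, two spares (black caps) and an empty cell in the carton, and a rest whose high end is up-left. The carton, rest and tray rectangles match their given sizes. Next I'll write a move-planning helper and check the lamp near the start pose.

```bash
cat >> h.py <<'E'
from scipy.spatial.transform import Rotation as Ro
H=np.array([.5015,.8652,0]);Z=np.array([0,0,1.]);TX=np.array([.9939,-.1106,0]);TY=np.array([.1106,.9939,0])
YH=np.array([-.8652,.5015,0])
def rot(y,z): return np.column_stack([np.cross(y,z),y,z])
DOWN=rot(YH,-Z); CAP=rot(YH,-(H+Z)/2**.5); BODY=rot(YH,(H-Z)/2**.5); TRAY=rot(TY,-Z)
def rel(p,R,p0=None,R0=None):
    "shift (cm) and turn in tool axes, from the measured pose, to TCP p, orientation R"
    s=arm.read_state()
    if p0 is None: p0=s['position'];R0=Ro.from_quat(s['ee_rot']).as_matrix()
    d=R0.T@(np.array(p)-p0)/10;w=Ro.from_matrix(R0.T@R).as_rotvec()
    print("xyz",d.round(2).tolist(),"ang",w.round(3).tolist(),"| clock",round(s['clock'],2),"joints",s['joints'].round(2))
E
python3 - <<'E'
from h import *
print("lamp base",ray("top",55,380,5),"red",ray("top",220,317,110),ray("top",170,297,110),"cup",ray("top",275,306,85))
d=np.load("pics/top0.npy");W=cloud("top",d)
c=np.array([521.1,67.2]);q=(W[...,:2]-c);x=q@H[:2];y=q@YH[:2];z=W[...,2]
m=(abs(x)<45)&(abs(y)<13)&(z>18)&(z<58);print("xc from plank",np.percentile((x-z+34.7)[m],[10,50,90]),m.sum())
W=cloud("side",np.load("pics/side0.npy"));q=(W[...,:2]-c);x=q@H[:2];y=q@YH[:2];z=W[...,2]
m=(abs(x)<45)&(abs(y)<13)&(z>18)&(z<58);print("side xc",np.percentile((x-z+34.7)[m],[10,50,90]),m.sum())
m=(abs(x)<60)&(abs(y)<40)&(z>66)&(z<95);print("side posts x,y",x[m].mean(),y[m].min(),y[m].max(),y[m].mean())
rel([421,284.5,180],DOWN)
E
```

```text
lamp base [181.06966779 705.5081632    5.        ] red [342.16397848 290.37576976 110.        ] [384.56195574 406.78954506 110.        ] cup [370.01523489 169.02421118  85.        ]
xc from plank [-28.12882261   4.14524546   8.62927184] 250
side xc [-11.6646853    2.49028764   7.43869743] 342
side posts x,y 12.679783731909 -29.835488189596532 27.517914484920997 -2.8407307742611043
xyz [30.62, 21.88, 5.08] ang [0.001, -0.002, 1.766] | clock 0.1 joints [ 1.5   0.39  0.01 -0.   -1.19 -0.26]
```

move_arm([
  {"gripper": -0.1,"xyz": [30.6,21.9,5.1],"angular": [0,0,1.766]},
  {"gripper": -0.1,"xyz": [30.6,21.9,5.1],"angular": [0,0,1.766]},
  {"gripper": -0.1,"xyz": [30.6,21.9,5.1],"angular": [0,0,1.766]},
  {"gripper": -0.1,"xyz": [30.6,21.9,5.1],"angular": [0,0,1.766]},
  {"gripper": -0.1,"xyz": [30.6,21.9,5.1],"angular": [0,0,1.766]},
  {"gripper": -0.1,"xyz": [30.6,21.9,5.1],"angular": [0,0,1.766]},
  {"gripper": -0.1,"xyz": [30.6,21.9,5.1],"angular": [0,0,1.766]},
  {"gripper": -0.1,"xyz": [30.6,21.9,5.1],"angular": [0,0,1.766]},
  {"gripper": -0.1,"xyz": [30.6,21.9,5.1],"angular": [0,0,1.766]},
  {"gripper": -0.1,"xyz": [30.6,21.9,5.1],"angular": [0,0,1.766]},
])

```text
clock: 1.35
position: [420.8, 284.6, 179.9]
ee_rot: [-0.498, 0.867, -0.0, -0.0]
contact_force: [0.3, 0.6, 1.1]
gripper_width: 38.2
```

Run:
```python
from h import *
s=arm.read_state();print(s['position'],s['gripper_width'])
c=arm.get_calibration("wrist");im,d=arm.get_image("wrist");cv2.imwrite("pics/w1.png",im);np.save("pics/w1.npy",d)
print(c);print((d>0).mean(),np.median(d))
rel([421,284.5,180],DOWN)
```

```text
[420.78002539 284.63625429 179.89972422] 38.2019976624763
{'camera_matrix': array([[371.64829954,   0.        , 312.69396277],
       [  0.        , 371.64829954, 237.78890192],
       [  0.        ,   0.        ,   1.        ]]), 'R': array([[-8.63350200e-01,  5.04605068e-01,  3.96485741e-04],
       [ 4.77712248e-01,  8.17084542e-01,  3.22744265e-01],
       [ 1.62534429e-01,  2.78830731e-01, -9.46486124e-01]]), 't': array([ 220.24364737, -457.59943824,  183.55651471])}
0.9960579427083334 305.2645
xyz [0.0, -0.03, -0.01] ang [0.0, -0.001, -0.004] | clock 1.4 joints [ 0.91  0.23 -0.35 -0.   -0.99 -1.44]
```

View pics/w1.png

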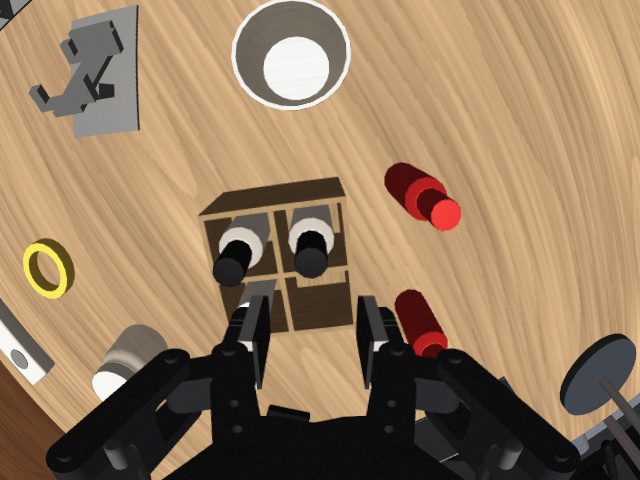

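The wrist view shows the near spare's (B) cap top at (311,263) between the fingers, the other (A) at (229,272), and the rest at the top left. I'll cast both cap tops onto z=124.

```bash
cat >> h.py <<'E'
def wray(c,u,v):
    K=c['camera_matrix'];a=np.array([u-K[0,2],v-K[1,2]])/K[0,0];r=np.hypot(*a)
    k=np.array([*(a/r*np.sin(r)),np.cos(r)]);return -c['R'].T@c['t'],c['R'].T@k
def wplane(c,u,v,z):
    o,r=wray(c,u,v);return o+r*(z-o[2])/r[2]
def wcloud(c,d):
    K=c['camera_matrix'];v,u=np.mgrid[:480,:640];a=np.stack([u-K[0,2],v-K[1,2]],-1)/K[0,0];r=np.linalg.norm(a,axis=-1,keepdims=True)+1e-9
    k=a*np.tan(r)/r;P=np.concatenate([k,np.ones_like(r)],-1)*d[...,None];return (P-c['t'])@c['R']
E
python3 - <<'E'
from h import *
c=arm.get_calibration("wrist");d=np.load("pics/w1.npy");W=wcloud(c,d);im=cv2.imread("pics/w1.png");z=W[...,2]
print("B",wplane(c,311,263,124),"A",wplane(c,229,272,124))
for n,x0,y0 in(("B",311,263),("A",229,272)):
    v,u=np.mgrid[:480,:640];m=(np.hypot(u-x0,v-y0)<26)&(z>119)&(z<130)
    p=W[m];print(n,m.sum(),p.mean(0),p.min(0),p.max(0))
# rest
q=W[...,:2]-[521.1,67.2];x=q@H[:2];y=q@YH[:2];m=(abs(x)<70)&(abs(y)<45)
mm=m&(abs(y)<10)&(z>20)&(z<55);print("xc",np.percentile((x-z+34.7)[mm],[10,25,50,75,90]),mm.sum())
for lo in(0,66,72): 
    k=m&(z>lo)&(z<95)&(im.max(2)<160);k&=(v<140)&(u<142);print(lo,k.sum(),np.percentile(x[k],[2,50,98]),np.percentile(y[k],[2,50,98]),np.percentile(z[k],[2,50,98]))
E
```

```text
B [421.34722595 282.50581549 124.        ] A [466.25775029 263.20313619 124.        ]
B 875 [421.43894016 282.17485103 122.52664439] [411.82003344 272.59981112 119.02955659] [431.67884097 292.96042075 124.66490759]
A 804 [466.99017681 262.9386617  122.42581425] [457.57765634 253.15473529 119.0431681 ] [477.67739211 273.70619812 124.43124644]
xc [-33.7793969  -27.45150731  -5.5110868    4.97466341   5.55830138] 556
0 9035 [-58.85120438   7.77450918  54.9783183 ] [-33.09351516  10.19508202  35.95633694] [ 1.28633007  4.15685304 74.23867225]
66 623 [ 9.29257702 17.19342881 25.82800464] [-29.36326823  17.99430799  28.48267964] [66.17004836 72.0940486  77.5094494 ]
72 318 [ 9.02783226 14.63188324 19.84412224] [-29.37392091  18.71086309  28.32015642] [72.09669218 74.51988011 77.85356195]
```

Run:
```python
from h import *
rel([421.4,282.3,93],DOWN)
```

```text
xyz [0.16, -0.18, 8.69] ang [0.0, -0.001, -0.004] | clock 1.4 joints [ 0.91  0.23 -0.35 -0.   -0.99 -1.44]
```

move_arm([
  {"gripper": -0.1,"xyz": [0.16,-0.18,3],"angular": [0,0,0]},
  {"gripper": -0.1,"xyz": [0.16,-0.18,6],"angular": [0,0,0]},
  {"gripper": -0.1,"xyz": [0.16,-0.18,8.7],"angular": [0,0,0]},
  {"gripper": -0.1,"xyz": [0.16,-0.18,8.7],"angular": [0,0,0]},
  {"gripper": -1,"xyz": [0.16,-0.18,8.7],"angular": [0,0,0]},
  {"gripper": -1,"xyz": [0.16,-0.18,8.7],"angular": [0,0,0]},
  {"gripper": -1,"xyz": [0.16,-0.18,8.7],"angular": [0,0,0]},
  {"gripper": -1,"xyz": [0.16,-0.18,8.7],"angular": [0,0,0]},
])

```text
clock: 2.4
position: [422.2, 283.3, 94.4]
ee_rot: [-0.5, 0.866, 0.0, 0.001]
contact_force: [-0.5, -0.2, 4.1]
gripper_width: 17.3
```

move_arm([
  {"gripper": -1,"xyz": [0,0,-4],"angular": [0,0,0]},
  {"gripper": -1,"xyz": [0,0,-10],"angular": [0,0,0]},
  {"gripper": -1,"xyz": [0,0,-13],"angular": [0,0,0]},
  {"gripper": -1,"xyz": [0,0,-13],"angular": [0,0,0]},
])

```text
clock: 2.9
position: [422.5, 283.6, 226.0]
ee_rot: [-0.499, 0.866, 0.001, 0.003]
contact_force: [0.4, 0.0, -0.9]
gripper_width: 17.1
```

Run:
```python
from h import *
s=arm.read_state();print(s['position'],s['gripper_width'],s['contact_force'])
seat=np.array([523.6,71.5,68.7]);a=(H+Z)/2**.5;n=(Z-H)/2**.5
rel(seat+a*(30.4+25)+n*70,CAP)
```

```text
[422.53037372 283.62501688 226.0202861 ] 17.12680862971728 [ 0.38880731  0.0417994  -0.89358318]
xyz [14.37, -19.37, 6.8] ang [-0.001, 0.792, -0.0] | clock 2.9 joints [ 0.91  0.19 -0.28  0.   -1.09 -1.44]
```

move_arm([
  {"gripper": -1,"xyz": [4,-5.5,0],"angular": [0,0.1,0]},
  {"gripper": -1,"xyz": [8,-10.5,0],"angular": [0,0.25,0]},
  {"gripper": -1,"xyz": [12,-16,2],"angular": [0,0.4,0]},
  {"gripper": -1,"xyz": [14.4,-19.4,4],"angular": [0,0.55,0]},
  {"gripper": -1,"xyz": [14.4,-19.4,6.8],"angular": [0,0.7,0]},
  {"gripper": -1,"xyz": [14.4,-19.4,6.8],"angular": [0,0.792,0]},
  {"gripper": -1,"xyz": [14.4,-19.4,6.8],"angular": [0,0.792,0]},
])

```text
clock: 3.78
position: [516.7, 60.8, 152.1]
ee_rot: [-0.461, 0.798, -0.192, -0.337]
contact_force: [0.4, -0.7, 0.1]
gripper_width: 17.2
```

Run:
```python
from h import *
s=arm.read_state();p=s['position'];R=Ro.from_quat(s['ee_rot']).as_matrix();print(p,R[:,2],R[:,1])
c=arm.get_calibration("wrist");im,d=arm.get_image("wrist");cv2.imwrite("pics/w2.png",im);np.save("pics/w2.npy",d)
im2,d2=arm.get_image("side");cv2.imwrite("pics/s2.png",im2[190:340,230:430])
W=wcloud(c,d);z=W[...,2];q=W[...,:2]-[521.1,67.2];x=q@H[:2];y=q@YH[:2];m=(abs(x)<70)&(abs(y)<45)
big=np.hstack([cv2.resize(im,(533,400)),cv2.resize(im2[190:340,250:400],(267,267))]) if 0 else None
cv2.imwrite("pics/v2.png",np.vstack([cv2.resize(im,(560,420)),np.hstack([cv2.resize(im2[240:310,260:360],(257,180),interpolation=2),np.zeros((180,303,3),np.uint8)])]))
```

```text
[516.70768968  60.83924111 152.14563103] [-0.36021381 -0.61766216 -0.69909904] [-0.86549501  0.50090605  0.00339372]
```

View pics/v2.png

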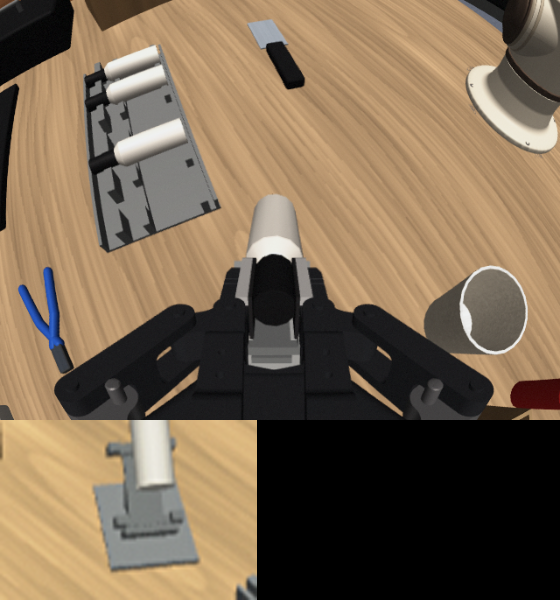

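The bottle is in line with the tool and above the cradle. In the side inset it is over the plank, and the rest is clear. Next I lower it square to the slope.

Run:
```python
from h import *
seat=np.array([523.6,71.5,68.7]);a=(H+Z)/2**.5;n=(Z-H)/2**.5
rel(seat+a*(30.4+8)+n*4,CAP)
```

```text
xyz [-6.57, -0.03, 1.33] ang [0.0, -0.006, 0.001] | clock 3.88 joints [ 0.6   0.6  -0.18  0.31 -1.53 -1.26]
```

move_arm([
  {"gripper": -1,"xyz": [-2,0,1.3],"angular": [0,0,0]},
  {"gripper": -1,"xyz": [-4,0,1.3],"angular": [0,0,0]},
  {"gripper": -1,"xyz": [-5.5,0,1.3],"angular": [0,0,0]},
  {"gripper": -1,"xyz": [-6.5,0,1.3],"angular": [0,0,0]},
  {"gripper": -1,"xyz": [-6.5,0,1.3],"angular": [0,0,0]},
])

```text
clock: 4.5
position: [535.8, 92.9, 99.2]
ee_rot: [-0.461, 0.799, -0.193, -0.335]
contact_force: [-0.2, 0.5, -0.5]
gripper_width: 17.3
```

Run:
```python
from h import *
seat=np.array([523.6,71.5,68.7]);a=(H+Z)/2**.5;n=(Z-H)/2**.5
s=arm.read_state();e=s['position']-seat;print("a,n,y",e@a,e@n,e@YH,"F",s['contact_force'])
im,d=arm.get_image("side");W=cloud("side",d)
cv2.imwrite("pics/v3.png",cv2.resize(im[220:310,250:370],(800,600),interpolation=2))
rel(seat+a*(30.4)+n*0,CAP)
```

```text
a,n,y 39.00099067781021 4.187739322913189 0.18078739592725607 F [-0.19347228  0.4644887  -0.50014249]
xyz [-0.48, -0.01, 0.87] ang [-0.0, -0.007, 0.0] | clock 4.55 joints [ 0.63  0.7  -0.14  0.3  -1.48 -1.29]
```

View pics/v3.png

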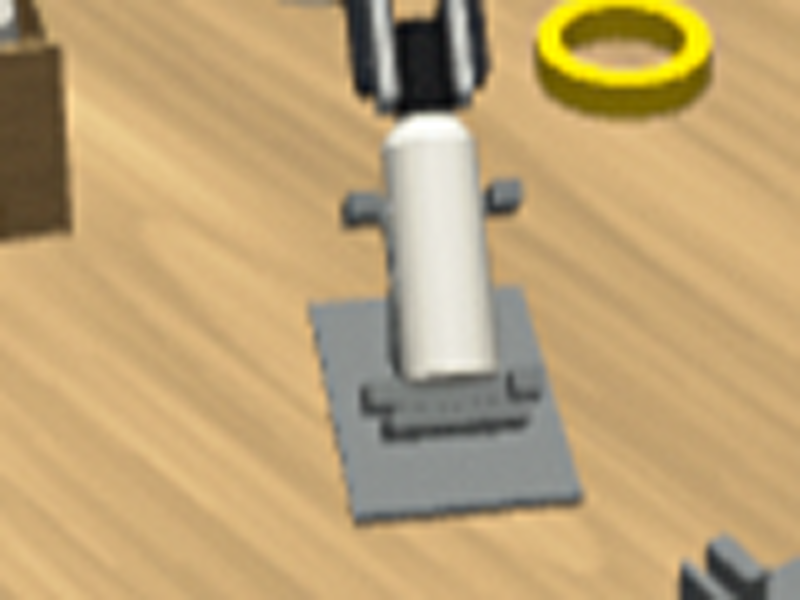

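The side crop shows the bottle centred between both post pairs. Its foot is about 10 mm short of the stop, as planned. I'll lower it, then slide it down until it touches.

move_arm([
  {"gripper": -1,"xyz": [-0.2,0,0.3],"angular": [0,0,0]},
  {"gripper": -1,"xyz": [-0.35,0,0.6],"angular": [0,0,0]},
  {"gripper": -1,"xyz": [-0.35,0,0.8],"angular": [0,0,0]},
  {"gripper": -1,"xyz": [-0.35,0,0.9],"angular": [0,0,0]},
  {"gripper": -1,"xyz": [-0.35,0,0.9],"angular": [0,0,0]},
])

```text
clock: 5.18
position: [533.9, 89.2, 91.6]
ee_rot: [-0.461, 0.799, -0.193, -0.334]
contact_force: [0.0, 2.7, 1.6]
gripper_width: 16.8
```

move_arm([
  {"gripper": -1,"xyz": [-0.15,0,0.05],"angular": [0,0,0]},
  {"gripper": -1,"xyz": [-0.25,0,0.15],"angular": [0,0,0]},
  {"gripper": -1,"xyz": [-0.25,0,0.15],"angular": [0,0,0]},
])

```text
clock: 5.55
position: [534.7, 90.1, 90.5]
ee_rot: [-0.461, 0.799, -0.194, -0.334]
contact_force: [0.4, 5.8, 8.9]
gripper_width: 17.0
```

Run:
```python
from h import *
seat=np.array([523.6,71.5,68.7]);a=(H+Z)/2**.5;n=(Z-H)/2**.5
s=arm.read_state();e=s['position']-seat;f=s['contact_force'];print("a,n,y",e@a,e@n,e@YH,"F a,n,y",f@a,f@n,f@YH)
im,d=arm.get_image("side")
cv2.imwrite("pics/v4.png",cv2.resize(im[220:310,250:370],(800,600),interpolation=2))
```

```text
a,n,y 30.6801870761751 0.1180882081397049 -0.25622470645049494 F a,n,y 10.019703786651874 2.608952335253122 2.557254228256461
```

View pics/v4.png

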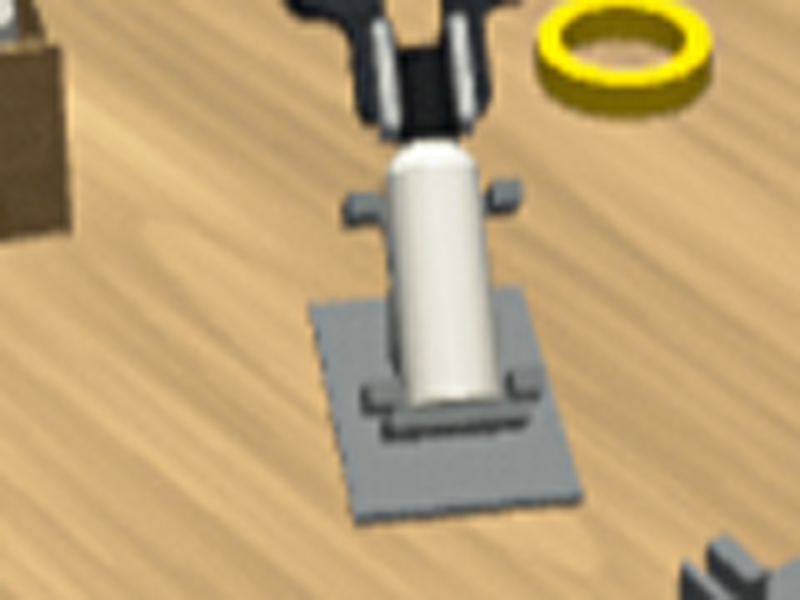

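The foot is pressing on the stop with about 10 N and the bottle lies between the posts in the side view. I'll release and back off along the axis.

move_arm([
  {"gripper": -0.1,"xyz": [0,0,0],"angular": [0,0,0]},
  {"gripper": -0.1,"xyz": [0,0,0],"angular": [0,0,0]},
  {"gripper": -0.1,"xyz": [0,0,0],"angular": [0,0,0]},
  {"gripper": -0.1,"xyz": [0,0,-2],"angular": [0,0,0]},
  {"gripper": -0.1,"xyz": [0,0,-6],"angular": [0,0,0]},
  {"gripper": -0.1,"xyz": [2,0,-8],"angular": [0,0,0]},
  {"gripper": -0.1,"xyz": [6,0,-8],"angular": [0,0,0]},
])

```text
clock: 6.48
position: [542.1, 103.4, 187.0]
ee_rot: [-0.461, 0.799, -0.193, -0.334]
contact_force: [-1.3, 0.7, -0.0]
gripper_width: 38.4
```

Run:
```python
from h import *
seat=np.array([523.6,71.5,68.7]);a=(H+Z)/2**.5;n=(Z-H)/2**.5
im,d=arm.get_image("side");W=cloud("side",d);np.save("pics/s5.npy",d);cv2.imwrite("pics/s5.png",im)
e=W-seat;m=(im.min(2)>120)&(abs(e@YH)<30)&(abs(e@a)<70)&(abs(e@n)<40)
p=e[m];print("body pts",m.sum(),"a",np.percentile(p@a,[1,50,99]),"n",np.percentile(p@n,[1,50,99]),"y",np.percentile(p@YH,[1,50,99]))
C=np.cov(p.T);w,v=np.linalg.eigh(C);print("axis",v[:,2],"vs",a)
rel(seat-a*22+n*75,BODY)
```

```text
body pts 639 a [-69.38098019 -24.59368072  24.52862356] n [-32.02262517  13.00240175  20.81721258] y [-27.90728129   1.6370027   27.88777328]
axis [-0.32155403 -0.49071687 -0.80981477] vs [0.35461405 0.61178879 0.70710678]
xyz [1.14, 0.04, 13.26] ang [-0.002, -1.575, -0.001] | clock 6.53 joints [ 0.63  0.62 -0.04  0.29 -1.66 -1.25]
```

```bash
cat >> h.py <<'E'
SEAT=np.array([523.6,71.5,68.7]);A=(H+Z)/2**.5;N=(Z-H)/2**.5
def lying(im,d):
    W=cloud("side",d);e=W-SEAT;m=(im.min(2)>110)&(abs(e@YH)<20)&(abs(e@A)<75)&(e@N>2)&(e@N<30)
    k,l,st,_=cv2.connectedComponentsWithStats(m.astype(np.uint8));m=l==1+np.argmax(st[1:,4])
    p=e[m];w,v=np.linalg.eigh(np.cov(p.T));ax=v[:,2]*np.sign(v[2,2])
    print("pts",m.sum(),"a",np.percentile(p@A,[1,50,99]).round(1),"n",np.percentile(p@N,[1,50,99]).round(1),"y",np.percentile(p@YH,[1,50,99]).round(1),"tilt from vertical",np.arccos(ax[2]).round(3))
E
python3 -c "
from h import *
lying(cv2.imread('pics/s5.png'),np.load('pics/s5.npy'))"
```

```text
pts 575 a [-64.7 -22.3  24.4] n [ 2.9 13.6 21.3] y [-15.    1.6  15.6] tilt from vertical 0.771
```

move_arm([
  {"gripper": -0.1,"xyz": [1.5,0,1],"angular": [0,-0.16,0]},
  {"gripper": -0.1,"xyz": [2,0,2.5],"angular": [0,-0.34,0]},
  {"gripper": -0.1,"xyz": [2.5,0,4],"angular": [0,-0.52,0]},
  {"gripper": -0.1,"xyz": [2.5,0,5.5],"angular": [0,-0.7,0]},
  {"gripper": -0.1,"xyz": [2.5,0,7],"angular": [0,-0.88,0]},
  {"gripper": -0.1,"xyz": [2,0,9],"angular": [0,-1.06,0]},
  {"gripper": -0.1,"xyz": [1.5,0,11],"angular": [0,-1.24,0]},
  {"gripper": -0.1,"xyz": [1.1,0,13.2],"angular": [0,-1.42,0]},
  {"gripper": 0.1,"xyz": [1.1,0,13.2],"angular": [0,-1.572,0]},
  {"gripper": 0.1,"xyz": [1.1,0,13.2],"angular": [0,-1.572,0]},
])

```text
clock: 7.78
position: [490.5, 13.4, 101.9]
ee_rot: [-0.46, 0.801, 0.19, 0.331]
contact_force: [-0.3, 0.8, -0.8]
gripper_width: 47.1
```

Run:
```python
from h import *
s=arm.read_state();e=s['position']-SEAT;print(e@A,e@N,e@YH,s['gripper_width'])
c=arm.get_calibration("wrist");im,d=arm.get_image("wrist");cv2.imwrite("pics/w3.png",im);np.save("pics/w3.npy",d)
rel(SEAT-A*22-N*13,BODY)
W=wcloud(c,d)-SEAT;a,n,y=W@A,W@N,W@YH
m=(im.min(2)>110)&(abs(y)<25)&(n>0)&(n<25)&(abs(a)<70)
print("wrist body pts",m.sum(),"a",np.percentile(a[m],[1,50,99]),"n",np.percentile(n[m],[50,99]))
for lo,hi in((-50,-30),(-20,0),(0,15)):
    k=m&(a>lo)&(a<hi);print(lo,np.percentile(y[k],[1,99]),np.percentile(n[k],99))
```

```text
-23.790441198806743 70.79014211303512 -0.4644843882023555 47.12699113325192
xyz [-0.39, 0.07, 8.38] ang [-0.002, -0.001, -0.006] | clock 7.83 joints [-0.22  0.34 -0.39 -1.04 -0.89  0.4 ]
wrist body pts 6951 a [-66.72072461 -30.1614975   20.92472807] n [12.77821007 16.18353342]
-50 [-15.58694019  14.90548178] 16.33317497890194
-20 [-15.54421678  14.23681673] 15.979970770976474
0 [-15.23640143  15.95381606] 16.03727831115466
```

View pics/w3.png

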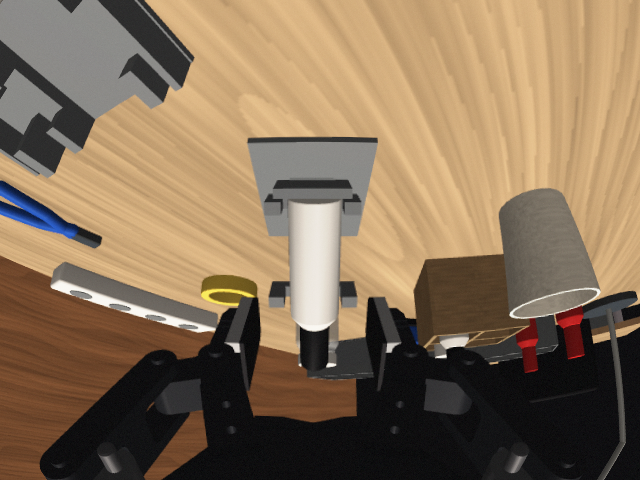

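The wrist view shows the bottle lying in the cradle with its foot on the stop, and the fingers straddle its line. By depth the body's top is at n=16, so its axis is on the seat, and its side offset is below 0.5 mm. Now I'll grip across the body.

move_arm([
  {"gripper": 0.1,"xyz": [-0.35,0.03,3],"angular": [0,0,0]},
  {"gripper": 0.1,"xyz": [-0.35,0.03,6],"angular": [0,0,0]},
  {"gripper": 0.1,"xyz": [-0.35,0.03,8.3],"angular": [0,0,0]},
  {"gripper": 0.1,"xyz": [-0.35,0.03,8.3],"angular": [0,0,0]},
  {"gripper": -1,"xyz": [-0.35,0.03,8.3],"angular": [0,0,0]},
  {"gripper": -1,"xyz": [-0.35,0.03,8.3],"angular": [0,0,0]},
  {"gripper": -1,"xyz": [-0.35,0.03,8.3],"angular": [0,0,0]},
  {"gripper": -1,"xyz": [-0.35,0.03,8.3],"angular": [0,0,0]},
])

```text
clock: 8.82
position: [520.8, 66.8, 46.2]
ee_rot: [-0.462, 0.801, 0.19, 0.33]
contact_force: [0.0, -0.9, 0.5]
gripper_width: 30.0
```

Run:
```python
from h import *
s=arm.read_state();e=s['position']-SEAT;f=s['contact_force'];print(e@A,e@N,e@YH,s['gripper_width'],f@A,f@N,f@YH)
```

```text
-19.77200977753349 -12.095313101830044 0.05513235591346268 29.973750576175796 -0.2026207238637197 0.8758066870965519 -0.46457189724108094
```

move_arm([
  {"gripper": -1,"xyz": [0,0,-2],"angular": [0,0,0]},
  {"gripper": -1,"xyz": [0,0,-6],"angular": [0,0,0]},
  {"gripper": -1,"xyz": [-2,0,-11],"angular": [0,0,0]},
  {"gripper": -1,"xyz": [-4,0,-13],"angular": [0,0,0]},
  {"gripper": -1,"xyz": [-4,0,-13],"angular": [0,0,0]},
])

```text
clock: 9.45
position: [489.6, 11.7, 169.7]
ee_rot: [-0.463, 0.801, 0.187, 0.332]
contact_force: [-0.6, 0.1, -1.3]
gripper_width: 30.0
```

```bash
cat >> h.py <<'E'
TC=np.array([560.3,-226.4,0])
def pk(k,gx,gz,up,dx=0,dy=0): return TC+(k*58+dy)*TY+(dx-gx)*TX+Z*(28-gz+up)
E
python3 - <<'E'
from h import *
s=arm.read_state();print(s['position'],s['gripper_width'])
rel(pk(2,19.8,12.1,110),TRAY)
E
```

```text
[489.64631322  11.66983734 169.68048234] 29.983442201033707
xyz [8.27, -11.54, -1.93] ang [0.445, 0.695, 1.097] | clock 9.45 joints [-0.19  0.21 -0.34 -0.95 -0.96  0.22]
```

move_arm([
  {"gripper": -1,"xyz": [1,-1.4,-2],"angular": [0.056,0.087,0.137]},
  {"gripper": -1,"xyz": [2,-2.9,-3],"angular": [0.111,0.174,0.274]},
  {"gripper": -1,"xyz": [3.1,-4.3,-3],"angular": [0.167,0.261,0.411]},
  {"gripper": -1,"xyz": [4.1,-5.8,-3],"angular": [0.222,0.348,0.548]},
  {"gripper": -1,"xyz": [5.2,-7.2,-3],"angular": [0.278,0.434,0.686]},
  {"gripper": -1,"xyz": [6.2,-8.6,-2.5],"angular": [0.334,0.521,0.823]},
  {"gripper": -1,"xyz": [7.2,-10.1,-2.2],"angular": [0.389,0.608,0.96]},
  {"gripper": -1,"xyz": [8.3,-11.5,-1.9],"angular": [0.445,0.695,1.097]},
  {"gripper": -1,"xyz": [8.3,-11.5,-1.9],"angular": [0.445,0.695,1.097]},
  {"gripper": -1,"xyz": [8.3,-11.5,-1.9],"angular": [0.445,0.695,1.097]},
])

```text
clock: 10.7
position: [551.2, -107.7, 120.6]
ee_rot: [0.055, 0.998, 0.001, -0.004]
contact_force: [0.2, 0.6, -0.2]
gripper_width: 29.6
```

Run:
```python
from h import *
s=arm.read_state();print(s['position'],s['gripper_width'])
c=arm.get_calibration("wrist");im,d=arm.get_image("wrist");cv2.imwrite("pics/w4.png",im);np.save("pics/w4.npy",d)
np.savez("pics/w4c.npz",R=c['R'],t=c['t'],K=c['camera_matrix'])
rel(pk(2,19.8,12.1,110),TRAY)
```

```text
[ 551.20974037 -107.67144781  120.64035393] 29.55448243372427
xyz [-0.22, -0.1, -0.47] ang [0.002, -0.008, 0.001] | clock 10.75 joints [ 0.09  0.39 -0.29 -0.   -0.9  -1.77]
```

View pics/w4.png

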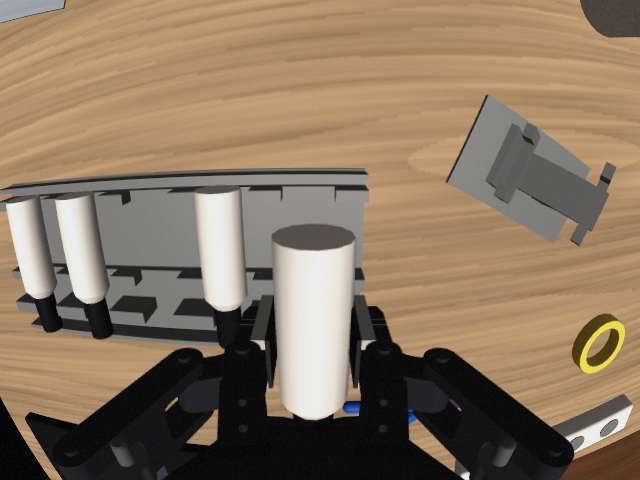

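The wrist view shows the held bottle at (313,320) over the end pocket, whose foot-end posts are near (282,190) and (345,190). Kits stand at columns 25, 80 and 220. I'll refine the pocket from this cloud.

```bash
cat >> h.py <<'E'
def kits(im,d,c,ks):
    W=wcloud(c,d);q=W-TC;x,y,z=q@TX,q@TY,W[...,2]
    print("table z",np.median(z[(x<-90)&(x>-130)&(abs(y)<150)]))
    for k in ks:
        m=(abs(y-58*k)<24)&(z>30)&(z<55)&(x>-62)&(x<20)&(im.min(2)>100);xs,ys,zs=x[m],y[m],z[m]
        out=[]
        for lo,hi in((-50,-25),(-25,5)):
            j=(xs>lo)&(xs<hi)
            if j.sum()<30: continue
            r=np.linalg.lstsq(np.c_[2*ys[j],2*zs[j],np.ones(j.sum())],ys[j]**2+zs[j]**2,rcond=None)[0]
            out+=[np.round([r[0]-58*k,r[1],np.sqrt(r[2]+r[0]**2+r[1]**2)],1).tolist()]
        print("kit",k,m.sum(),"dy,z,rad",out,"x",np.percentile(xs,[1,99]).round(1))
    return x,y,z
E
python3 - <<'E'
from h import *
c=arm.get_calibration("wrist");im=cv2.imread("pics/w4.png");d=np.load("pics/w4.npy")
x,y,z=kits(im,d,c,(1,-1,-2))
g=im.max(2)<170
# end wall top, posts of pocket 2 at the foot end, and tray outer end
m=g&(z>17)&(z<26)&(abs(x+66)<12)&(abs(y)<165);print("endwall x",np.percentile(x[m],[2,50,98]),"y",np.percentile(y[m],[1,99]),m.sum())
for lo,hi in((80,100),(130,160),(20,45)):
    for X0 in(-54,):
        m=g&(z>22.5)&(z<30)&(abs(x-X0)<9)&(y>lo)&(y<hi);print("post",lo,m.sum(),np.percentile(y[m],[3,50,97]) if m.sum()>5 else "",np.percentile(x[m],[3,97]) if m.sum()>5 else "")
E
```

```text
table z -0.5716980818088822
kit 1 4857 dy,z,rad [[-5.0, 28.0, 15.2], [-5.0, 27.9, 15.2]] x [-59.1  18.3]
kit -1 3245 dy,z,rad [[-4.6, 28.6, 14.7], [-4.6, 28.7, 14.6]] x [-59.1  18.5]
kit -2 2517 dy,z,rad [[-4.1, 29.3, 13.9], [-4.0, 29.6, 13.7]] x [-59.   18.8]
endwall x [-67.88988415 -64.93452502 -54.42998388] y [-151.76723711  151.11035198] 3606
post 80 282 [80.43965953 87.69375744 95.11293919] [-57.76439989 -50.28720934]
post 130 394 [131.76113775 141.89012537 152.04580929] [-57.756368   -50.26487338]
post 20 262 [20.48238906 28.14736052 42.07018243] [-59.7168154  -50.07016628]
```

Run:
```python
from h import *
s=arm.read_state();t=s['position']-TC;print("TCP tray x,y",t@TX,t@TY)
c=arm.get_calibration("wrist");im=cv2.imread("pics/w4.png");d=np.load("pics/w4.npy")
W=wcloud(c,d);q=W-TC;x,y,z=q@TX,q@TY,W[...,2]
v,u=np.mgrid[:480,:640];m=(im.min(2)>110)&(u>265)&(u<365)&(v>240)&(v<420)&(z>115)
print(m.sum(),"x",np.percentile(x[m],[1,99]),"z top",np.percentile(z[m],98))
for lo,hi in((-60,-40),(-40,-20),(-20,0),(0,20)):
    j=m&(x>lo)&(x<hi)
    if j.sum()>50:print(lo,"y",np.percentile(y[j],[1,99]),np.percentile(y[j],[1,99]).mean(),"ztop",np.percentile(z[j],98))
print("cam",(-c['R'].T@c['t']-TC)@TX,(-c['R'].T@c['t']-TC)@TY)
# side cam kits
im,dd=cv2.imread("pics/s5.png"),np.load("pics/s5.npy");q=cloud("side",dd)-TC;x,y,z=q@TX,q@TY,q[...,2]
for k in(1,-1,-2):
    m=(abs(y-58*k)<24)&(z>30)&(z<55)&(x>-45)&(x<10)&(im.min(2)>100)
    top=z[m]>np.percentile(z[m],85);print("side kit",k,"y at top",y[m][top].mean()-58*k,"y",np.percentile(y[m],[2,98])-58*k,np.percentile(z[m],98))
for n,f in(("top","top0"),):
    im,dd=cv2.imread("pics/top0.png"),np.load("pics/top0.npy");q=cloud(n,dd)-TC;x,y,z=q@TX,q@TY,q[...,2]
    for k in(1,-1,-2):
        m=(abs(y-58*k)<24)&(z>30)&(z<55)&(x>-45)&(x<10)&(im.min(2)>100);print("top kit",k,np.percentile(y[m],[2,50,98])-58*k)
```

```text
TCP tray x,y -22.02610665600204 116.9662140651992
12390 x [-61.16093444  15.92036015] z top 148.45484276365374
-60 y [101.65028411 131.29947403] 116.4748790677661 ztop 148.45237011526447
-40 y [101.77771269 132.56157707] 117.16964487849555 ztop 148.53976533723952
-20 y [101.44887931 130.45004382] 115.94946156485342 ztop 148.20097449434468
0 y [101.37850127 130.38409022] 115.8812957449565 ztop 147.83185997801058
cam -104.32585614671237 115.89587057205108
side kit 1 y at top -7.855748673999237 y [-22.27369854   3.84244665] 45.392785807977496
side kit -1 y at top -7.258349798937587 y [-22.32880382   3.86073452] 44.726234548806886
side kit -2 y at top -7.9637993235171365 y [-22.17815673   4.88647599] 45.247427327453494
top kit 1 [-14.17895859   2.0395376   14.91999221]
top kit -1 [-14.27869581   2.80035455  14.15482258]
top kit -2 [-13.16150812   2.97361507  14.12164201]
```

Run:
```python
from h import *
rel(pk(2,19.8,12.1,40,0,-3),TRAY)
```

```text
xyz [-0.27, -0.41, 6.53] ang [0.002, -0.008, 0.001] | clock 10.75 joints [ 0.09  0.39 -0.29 -0.   -0.9  -1.77]
```

move_arm([
  {"gripper": -1,"xyz": [-0.27,-0.41,3],"angular": [0,-0.006,0]},
  {"gripper": -1,"xyz": [-0.27,-0.41,6],"angular": [0,-0.006,0]},
  {"gripper": -1,"xyz": [-0.27,-0.41,6.5],"angular": [0,-0.006,0]},
  {"gripper": -1,"xyz": [-0.27,-0.41,6.5],"angular": [0,-0.006,0]},
])

```text
clock: 11.25
position: [554.4, -111.9, 57.3]
ee_rot: [0.055, 0.998, 0.001, 0.0]
contact_force: [-0.1, -0.1, 0.1]
gripper_width: 30.0
```

```bash
cat > m.py <<'E'
from h import *
import sys
k=int(sys.argv[1]);n=sys.argv[2];hb=float(sys.argv[3])
s=arm.read_state();t=s['position']-TC;print("TCP tray x,y,z",t@TX,t@TY-58*k,t[2])
c=arm.get_calibration("wrist");im,d=arm.get_image("wrist");cv2.imwrite(f"pics/{n}.png",im)
q=wcloud(c,d)-TC;x,y,z=q@TX,q@TY-58*k,q[...,2];g=im.max(2)<170
for lo,hi in((-36,-12),(12,36)):
    m=g&(z>23.5)&(z<29)&(abs(x+54)<6)&(y>lo)&(y<hi);print("post",m.sum(),np.percentile(y[m],[1,3,50,97,99]).round(1) if m.sum()>5 else "")
m=(im.min(2)>110)&(abs(y)<25)&(z>hb)&(x<0)
print("held",m.sum(),"x",np.percentile(x[m],[1,99]))
for lo,hi in((-60,-50),(-50,-40),(-40,-20)):
    j=m&(x>lo)&(x<hi);p=np.percentile(y[j],[1,99]);print(lo,p,p.mean())
E
python3 m.py 2 w5 60
```

```text
TCP tray x,y,z -18.56389506965899 -2.902905818987918 57.30680439810557
post 485 [-35.9 -35.6 -28.4 -21.4 -21.2]
post 666 [15.3 15.7 25.4 35.2 35.7]
held 10566 x [-101.97755663   -0.83427064]
-60 [-18.26633082  11.16877068] -3.548780071041156
-50 [-18.07508431  11.36024552] -3.3574193929349354
-40 [-21.53778866  13.85669617] -3.8405462478585592
```

The close look puts the post gap centre at −2.95 and the held bottle at −3.4, so they agree within 0.5 mm. I'll lower it.

move_arm([
  {"gripper": -1,"xyz": [0.1,0.03,1.5],"angular": [0,0,0]},
  {"gripper": -1,"xyz": [0.1,0.03,2.8],"angular": [0,0,0]},
  {"gripper": -1,"xyz": [0.1,0.03,3.6],"angular": [0,0,0]},
  {"gripper": -1,"xyz": [0.1,0.03,3.95],"angular": [0,0,0]},
  {"gripper": -1,"xyz": [0.1,0.03,3.95],"angular": [0,0,0]},
])

```text
clock: 11.92
position: [553.2, -111.3, 16.7]
ee_rot: [0.055, 0.998, 0.001, -0.001]
contact_force: [-0.2, -0.7, -0.5]
gripper_width: 29.6
```

move_arm([
  {"gripper": -1,"xyz": [0,0,0.05],"angular": [0,0,0]},
  {"gripper": -1,"xyz": [0,0,0.1],"angular": [0,0,0]},
  {"gripper": -1,"xyz": [0,0,0.1],"angular": [0,0,0]},
])

```text
clock: 12.3
position: [553.4, -111.3, 16.1]
ee_rot: [0.055, 0.998, 0.001, -0.0]
contact_force: [0.0, -0.4, -0.1]
gripper_width: 29.7
```

move_arm([
  {"gripper": -1,"xyz": [0,0,0.1],"angular": [0,0,0]},
  {"gripper": -1,"xyz": [0,0,0.1],"angular": [0,0,0]},
  {"gripper": -1,"xyz": [0,0,0.15],"angular": [0,0,0]},
])

```text
clock: 12.68
position: [553.5, -111.4, 15.9]
ee_rot: [0.055, 0.998, 0.001, -0.0]
contact_force: [-3.0, 1.1, 10.3]
gripper_width: 30.0
```

Contact with 10 N: it is down on the bars. I'll open and rise.

move_arm([
  {"gripper": -0.1,"xyz": [0,0,0],"angular": [0,0,0]},
  {"gripper": -0.05,"xyz": [0,0,-0.1],"angular": [0,0,0]},
  {"gripper": -0.05,"xyz": [0,0,-0.1],"angular": [0,0,0]},
  {"gripper": -0.05,"xyz": [0,0,-2],"angular": [0,0,0]},
  {"gripper": -0.05,"xyz": [0,0,-6],"angular": [0,0,0]},
  {"gripper": -0.05,"xyz": [0,0,-12],"angular": [0,0,0]},
  {"gripper": -0.05,"xyz": [0,0,-17],"angular": [0,0,0]},
])

```text
clock: 13.55
position: [553.5, -111.6, 186.5]
ee_rot: [0.055, 0.998, 0.001, -0.0]
contact_force: [0.7, -0.6, -1.4]
gripper_width: 40.5
```

Run:
```python
from h import *
s=arm.read_state();print(s['position'],s['gripper_width'])
c=arm.get_calibration("wrist");im,d=arm.get_image("wrist");cv2.imwrite("pics/w6.png",im)
kits(im,d,c,(2,1,-1,-2))
rel([466.6,263,200],DOWN)
```

```text
[ 553.49197402 -111.64869447  186.49768886] 40.49647864865698
table z -1.0372400578482237
kit 2 3413 dy,z,rad [[-4.6, 27.1, 15.3], [-4.7, 27.0, 15.3]] x [-58.6  18.5]
kit 1 3269 dy,z,rad [[-5.1, 27.6, 15.0], [-5.1, 27.5, 15.1]] x [-59.4  18.4]
kit -1 2499 dy,z,rad [[-4.9, 27.8, 15.0], [-4.7, 28.2, 14.6]] x [-59.4  18.6]
kit -2 2035 dy,z,rad [[-4.6, 28.1, 14.6], [-4.6, 28.1, 14.6]] x [-59.2  18.6]
xyz [13.09, 36.32, -0.73] ang [-0.007, 0.012, -1.154] | clock 13.6 joints [ 0.09  0.31 -0.2   0.   -1.05 -1.77]
```

View pics/w6.png

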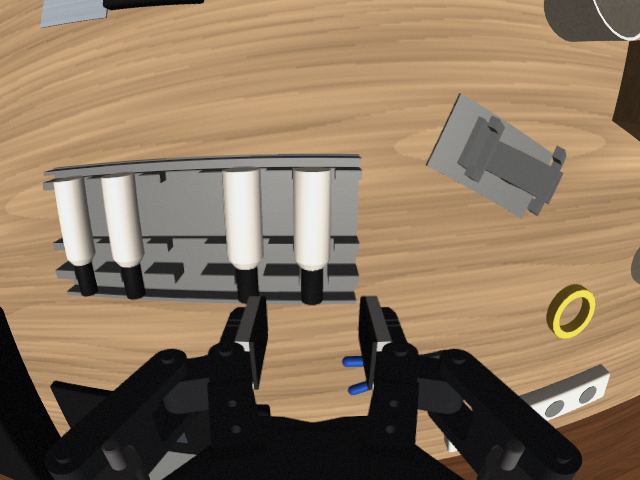

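The placed spare at (312,220) lies like the three kits, with the same height, offset and cap direction. Now for the second spare.

move_arm([
  {"gripper": -0.1,"xyz": [13.1,36.3,-1.2],"angular": [0,0,-1.154]},
  {"gripper": -0.1,"xyz": [13.1,36.3,-1.2],"angular": [0,0,-1.154]},
  {"gripper": -0.1,"xyz": [13.1,36.3,-1.2],"angular": [0,0,-1.154]},
  {"gripper": -0.1,"xyz": [13.1,36.3,-1.2],"angular": [0,0,-1.154]},
  {"gripper": -0.1,"xyz": [13.1,36.3,-1.2],"angular": [0,0,-1.154]},
  {"gripper": -0.1,"xyz": [13.1,36.3,-1.2],"angular": [0,0,-1.154]},
  {"gripper": -0.1,"xyz": [13.1,36.3,-1.2],"angular": [0,0,-1.154]},
  {"gripper": -0.1,"xyz": [13.1,36.3,-1.2],"angular": [0,0,-1.154]},
  {"gripper": -0.1,"xyz": [13.1,36.3,-1.2],"angular": [0,0,-1.154]},
])

```text
clock: 14.72
position: [463.3, 262.3, 196.7]
ee_rot: [-0.497, 0.868, 0.001, -0.001]
contact_force: [-0.5, -0.3, -0.5]
gripper_width: 38.3
```

Run:
```python
from h import *
c=arm.get_calibration("wrist");im,d=arm.get_image("wrist");cv2.imwrite("pics/w7.png",im)
W=wcloud(c,d);z=W[...,2];m=(np.hypot(W[...,0]-466.6,W[...,1]-263)<16)&(z>118)&(z<132);p=W[m]
print(m.sum(),p.mean(0),(p.min(0)+p.max(0))/2,p.max(0)-p.min(0))
rel([466.6,263,93],DOWN)
```

```text
755 [467.47166956 262.53248503 122.39419934] [467.9515177  262.9745637  121.23343134] [19.76766704 19.89183015  6.3614631 ]
xyz [-0.22, -0.25, 10.38] ang [0.002, 0.0, -0.005] | clock 14.78 joints [ 0.82  0.26 -0.27 -0.   -1.04 -1.35]
```

move_arm([
  {"gripper": -0.1,"xyz": [-0.24,-0.28,4],"angular": [0,0,0]},
  {"gripper": -0.1,"xyz": [-0.24,-0.28,8],"angular": [0,0,0]},
  {"gripper": -0.1,"xyz": [-0.24,-0.28,10.35],"angular": [0,0,0]},
  {"gripper": -0.1,"xyz": [-0.24,-0.28,10.35],"angular": [0,0,0]},
  {"gripper": -1,"xyz": [-0.24,-0.28,10.35],"angular": [0,0,0]},
  {"gripper": -1,"xyz": [-0.24,-0.28,10.35],"angular": [0,0,0]},
  {"gripper": -1,"xyz": [-0.24,-0.28,10.35],"angular": [0,0,0]},
  {"gripper": -1,"xyz": [-0.24,-0.28,10.35],"angular": [0,0,0]},
])

```text
clock: 15.78
position: [467.6, 265.0, 95.0]
ee_rot: [-0.499, 0.867, 0.001, 0.001]
contact_force: [-0.2, -0.3, 5.8]
gripper_width: 17.0
```

move_arm([
  {"gripper": -1,"xyz": [0,0,-4],"angular": [0,0,0]},
  {"gripper": -1,"xyz": [0,0,-10],"angular": [0,0,0]},
  {"gripper": -1,"xyz": [0,0,-13],"angular": [0,0,0]},
  {"gripper": -1,"xyz": [0,0,-13],"angular": [0,0,0]},
])

```text
clock: 16.27
position: [467.5, 265.2, 226.1]
ee_rot: [-0.498, 0.867, 0.002, 0.003]
contact_force: [-0.5, 0.3, -1.5]
gripper_width: 17.3
```

Run:
```python
from h import *
s=arm.read_state();print(s['position'],s['gripper_width'])
rel(SEAT+A*55.4+N*70,CAP)
```

```text
[467.51279782 265.18267693 226.12515104] 17.278126470224468
xyz [14.99, -14.6, 6.77] ang [0.001, 0.792, -0.002] | clock 16.27 joints [ 0.82  0.24 -0.22 -0.   -1.11 -1.34]
```

move_arm([
  {"gripper": -1,"xyz": [4,-4,0],"angular": [0,0.1,0]},
  {"gripper": -1,"xyz": [8,-8,0],"angular": [0,0.25,0]},
  {"gripper": -1,"xyz": [12,-12,2],"angular": [0,0.4,0]},
  {"gripper": -1,"xyz": [15,-14.6,4],"angular": [0,0.55,0]},
  {"gripper": -1,"xyz": [15,-14.6,6.5],"angular": [0,0.7,0]},
  {"gripper": -1,"xyz": [15,-14.6,6.5],"angular": [0,0.786,0]},
  {"gripper": -1,"xyz": [15,-14.6,6.5],"angular": [0,0.786,0]},
])

```text
clock: 17.15
position: [516.6, 61.4, 155.0]
ee_rot: [-0.461, 0.8, -0.19, -0.335]
contact_force: [-0.5, 0.1, -0.7]
gripper_width: 17.2
```

Run:
```python
from h import *
rel(SEAT+A*39.5+N*4,CAP)
```

```text
xyz [-6.58, -0.12, 1.26] ang [0.005, -0.004, 0.003] | clock 17.15 joints [ 0.6   0.6  -0.18  0.31 -1.53 -1.26]
```

move_arm([
  {"gripper": -1,"xyz": [-2,-0.1,1.2],"angular": [0,0,0]},
  {"gripper": -1,"xyz": [-4,-0.1,1.2],"angular": [0,0,0]},
  {"gripper": -1,"xyz": [-5.5,-0.1,1.2],"angular": [0,0,0]},
  {"gripper": -1,"xyz": [-6.5,-0.1,1.2],"angular": [0,0,0]},
  {"gripper": -1,"xyz": [-6.5,-0.1,1.2],"angular": [0,0,0]},
])

```text
clock: 17.77
position: [537.3, 93.7, 103.2]
ee_rot: [-0.461, 0.801, -0.19, -0.332]
contact_force: [-0.2, -0.1, -1.2]
gripper_width: 17.3
```

Run:
```python
from h import *
s=arm.read_state();e=s['position']-SEAT;print("a,n,y",e@A,e@N,e@YH,"F",s['contact_force'])
im,d=arm.get_image("side");lying(im,d)
rel(SEAT+A*31+N*1,CAP)
```

```text
a,n,y 42.817704896523225 5.973130196352093 -0.7030682292235064 F [-0.19215784 -0.14448137 -1.19228722]
pts 553 a [-49.6  -8.2  36.8] n [ 6.9 19.6 26.9] y [-15.9   0.6  14.5] tilt from vertical 0.804
xyz [-0.55, 0.08, 1.19] ang [0.003, -0.0, -0.0] | clock 17.82 joints [ 0.62  0.7  -0.13  0.29 -1.49 -1.29]
```

move_arm([
  {"gripper": -1,"xyz": [-0.3,0.05,0.4],"angular": [0,0,0]},
  {"gripper": -1,"xyz": [-0.5,0.05,0.8],"angular": [0,0,0]},
  {"gripper": -1,"xyz": [-0.55,0.05,1.05],"angular": [0,0,0]},
  {"gripper": -1,"xyz": [-0.55,0.05,1.15],"angular": [0,0,0]},
  {"gripper": -1,"xyz": [-0.55,0.05,1.2],"angular": [0,0,0]},
])

```text
clock: 18.45
position: [534.5, 89.6, 91.7]
ee_rot: [-0.461, 0.801, -0.19, -0.332]
contact_force: [-0.6, 1.6, 1.2]
gripper_width: 17.3
```

Run:
```python
from h import *
s=arm.read_state();e=s['position']-SEAT;f=s['contact_force'];print("a,n,y",e@A,e@N,e@YH,"F",f@A,f@N,f@YH)
im,d=arm.get_image("side");lying(im,d)
```

```text
a,n,y 31.177489882114347 1.3187170368294632 -0.3135598558725517 F 1.6222315796639524 0.0732259014728459 1.328933012770371
pts 580 a [-64.4 -22.4  24.2] n [ 4.  14.8 22. ] y [-15.6   1.4  15.4] tilt from vertical 0.767
```

move_arm([
  {"gripper": -1,"xyz": [-0.1,0,0.05],"angular": [0,0,0]},
  {"gripper": -1,"xyz": [-0.2,0,0.12],"angular": [0,0,0]},
  {"gripper": -1,"xyz": [-0.2,0,0.12],"angular": [0,0,0]},
])

```text
clock: 18.88
position: [535.1, 90.3, 90.8]
ee_rot: [-0.461, 0.801, -0.191, -0.332]
contact_force: [0.2, 4.1, 6.3]
gripper_width: 17.5
```

Contact with the stop at about 7 N, same as the first bottle. I'll release, back off and swing over.

move_arm([
  {"gripper": -0.1,"xyz": [0,0,0],"angular": [0,0,0]},
  {"gripper": -0.1,"xyz": [0,0,0],"angular": [0,0,0]},
  {"gripper": -0.1,"xyz": [0,0,0],"angular": [0,0,0]},
  {"gripper": -0.1,"xyz": [0,0,-2],"angular": [0,0,0]},
  {"gripper": -0.1,"xyz": [0,0,-6],"angular": [0,0,0]},
  {"gripper": -0.1,"xyz": [2,0,-8],"angular": [0,0,0]},
  {"gripper": -0.1,"xyz": [6,0,-8],"angular": [0,0,0]},
])

```text
clock: 19.75
position: [542.6, 103.1, 188.0]
ee_rot: [-0.461, 0.801, -0.19, -0.332]
contact_force: [-0.1, -0.6, 0.0]
gripper_width: 38.5
```

Run:
```python
from h import *
im,d=arm.get_image("side");lying(im,d)
rel(SEAT-A*22+N*75,BODY)
```

```text
pts 572 a [-64.2 -22.2  25.1] n [ 3.1 13.7 21.1] y [-15.8   0.9  14.9] tilt from vertical 0.773
xyz [1.16, 0.05, 13.32] ang [-0.0, -1.569, -0.004] | clock 19.8 joints [ 0.63  0.61 -0.04  0.29 -1.66 -1.24]
```

move_arm([
  {"gripper": -0.1,"xyz": [1.5,0,1],"angular": [0,-0.16,0]},
  {"gripper": -0.1,"xyz": [2,0,2.5],"angular": [0,-0.34,0]},
  {"gripper": -0.1,"xyz": [2.5,0,4],"angular": [0,-0.52,0]},
  {"gripper": -0.1,"xyz": [2.5,0,5.5],"angular": [0,-0.7,0]},
  {"gripper": -0.1,"xyz": [2.5,0,7],"angular": [0,-0.88,0]},
  {"gripper": -0.1,"xyz": [2,0,9],"angular": [0,-1.06,0]},
  {"gripper": -0.1,"xyz": [1.5,0,11],"angular": [0,-1.24,0]},
  {"gripper": -0.1,"xyz": [1.1,0,13.3],"angular": [0,-1.42,0]},
  {"gripper": 0.1,"xyz": [1.1,0,13.3],"angular": [0,-1.569,0]},
  {"gripper": 0.1,"xyz": [1.1,0,13.3],"angular": [0,-1.569,0]},
])

```text
clock: 21.05
position: [490.6, 13.2, 101.5]
ee_rot: [-0.459, 0.801, 0.191, 0.332]
contact_force: [-0.2, -0.5, -0.4]
gripper_width: 47.1
```

Run:
```python
from h import *
s=arm.read_state();e=s['position']-SEAT;print(e@A,e@N,e@YH,s['gripper_width'])
c=arm.get_calibration("wrist");im,d=arm.get_image("wrist");cv2.imwrite("pics/w8.png",im)
rel(SEAT-A*20-N*12,BODY)
W=wcloud(c,d)-SEAT;a,n,y=W@A,W@N,W@YH
m=(im.min(2)>110)&(abs(y)<25)&(n>0)&(n<25)&(abs(a)<70)
print("a",np.percentile(a[m],[1,99]))
for lo,hi in((-50,-30),(-20,0),(0,15)):
    k=m&(a>lo)&(a<hi);print(lo,np.percentile(y[k],[1,99]),np.percentile(n[k],99))
```

```text
-24.17516654164429 70.60428171368126 -0.6540686030644268 47.10761257809543
xyz [-0.6, 0.09, 8.27] ang [-0.003, 0.003, -0.008] | clock 21.1 joints [-0.23  0.34 -0.39 -1.05 -0.9   0.41]
a [-66.50273723  20.67888525]
-50 [-16.05681678  14.20155129] 15.973291337729892
-20 [-15.80217219  13.60981835] 15.900609406230727
0 [-15.9970172  13.8681784] 15.862390476233053
```

move_arm([
  {"gripper": 0.1,"xyz": [-0.37,0,3],"angular": [0,0,0]},
  {"gripper": 0.1,"xyz": [-0.37,0,6],"angular": [0,0,0]},
  {"gripper": 0.1,"xyz": [-0.37,0,8.25],"angular": [0,0,0]},
  {"gripper": 0.1,"xyz": [-0.37,0,8.25],"angular": [0,0,0]},
  {"gripper": -1,"xyz": [-0.37,0,8.25],"angular": [0,0,0]},
  {"gripper": -1,"xyz": [-0.37,0,8.25],"angular": [0,0,0]},
  {"gripper": -1,"xyz": [-0.37,0,8.25],"angular": [0,0,0]},
  {"gripper": -1,"xyz": [-0.37,0,8.25],"angular": [0,0,0]},
])

```text
clock: 22.1
position: [521.2, 66.5, 46.5]
ee_rot: [-0.46, 0.801, 0.191, 0.331]
contact_force: [-0.1, -2.4, 1.6]
gripper_width: 29.7
```

Run:
```python
from h import *
s=arm.read_state();e=s['position']-SEAT;f=s['contact_force'];print(e@A,e@N,e@YH,s['gripper_width'],f@A,f@N,f@YH)
```

```text
-19.638664003734828 -11.778855516995698 -0.4310032735859474 29.69705207080606 -0.35430696032431097 2.6227498971447174 -1.1452633344830487
```

move_arm([
  {"gripper": -1,"xyz": [0,0,-2],"angular": [0,0,0]},
  {"gripper": -1,"xyz": [0,0,-6],"angular": [0,0,0]},
  {"gripper": -1,"xyz": [-2,0,-11],"angular": [0,0,0]},
  {"gripper": -1,"xyz": [-4,0,-13],"angular": [0,0,0]},
  {"gripper": -1,"xyz": [-4,0,-13],"angular": [0,0,0]},
])

```text
clock: 22.72
position: [489.8, 10.9, 169.7]
ee_rot: [-0.461, 0.801, 0.188, 0.333]
contact_force: [0.7, 0.1, -1.6]
gripper_width: 29.8
```

Run:
```python
from h import *
s=arm.read_state();print(s['position'],s['gripper_width'])
rel(pk(0,19.8,12.1,110,0,-3),TRAY)
```

```text
[489.82347343  10.88911238 169.67195954] 29.81560858742067
xyz [15.91, -16.33, -9.59] ang [0.448, 0.697, 1.093] | clock 22.73 joints [-0.19  0.21 -0.34 -0.95 -0.96  0.22]
```

move_arm([
  {"gripper": -1,"xyz": [2,-2,-3],"angular": [0.056,0.087,0.137]},
  {"gripper": -1,"xyz": [4,-4.1,-5],"angular": [0.111,0.174,0.274]},
  {"gripper": -1,"xyz": [6,-6.1,-6],"angular": [0.167,0.261,0.411]},
  {"gripper": -1,"xyz": [8,-8.2,-7],"angular": [0.222,0.348,0.548]},
  {"gripper": -1,"xyz": [10,-10.2,-8],"angular": [0.278,0.434,0.686]},
  {"gripper": -1,"xyz": [12,-12.3,-9],"angular": [0.334,0.521,0.823]},
  {"gripper": -1,"xyz": [14,-14.3,-9.6],"angular": [0.389,0.608,0.96]},
  {"gripper": -1,"xyz": [15.9,-16.3,-9.6],"angular": [0.448,0.697,1.093]},
  {"gripper": -1,"xyz": [15.9,-16.3,-9.6],"angular": [0.448,0.697,1.093]},
  {"gripper": -1,"xyz": [15.9,-16.3,-9.6],"angular": [0.448,0.697,1.093]},
])

```text
clock: 23.98
position: [538.2, -225.8, 120.9]
ee_rot: [0.055, 0.998, 0.001, -0.004]
contact_force: [-0.7, 0.2, -1.2]
gripper_width: 30.4
```

```bash
python3 m.py 0 w9 110; python3 -c "
from h import *
rel(pk(0,19.8,12.0,40,0,-3),TRAY)"
```

```text
TCP tray x,y,z -21.98361388428476 -1.843411968867128 120.86480195728565
post 259 [-35.5 -35.4 -28.2 -21.6 -21.4]
post 366 [15.2 15.3 25.5 35.5 35.8]
held 10994 x [-104.20407172   -1.02175598]
-60 [-17.55837934  12.54567089] -2.506354226774077
-50 [-17.19258572  12.35655689] -2.418014414584319
-40 [-20.61693314  15.04311483] -2.7869091558656454
xyz [-0.25, -0.13, 6.55] ang [0.002, -0.007, 0.001] | clock 24.02 joints [-0.12  0.42 -0.24 -0.   -0.92 -1.56]
```

move_arm([
  {"gripper": -1,"xyz": [-0.25,-0.1,3],"angular": [0,-0.006,0]},
  {"gripper": -1,"xyz": [-0.25,-0.1,6],"angular": [0,-0.006,0]},
  {"gripper": -1,"xyz": [-0.25,-0.1,6.5],"angular": [0,-0.006,0]},
  {"gripper": -1,"xyz": [-0.25,-0.1,6.5],"angular": [0,-0.006,0]},
])

```text
clock: 24.52
position: [541.5, -227.3, 57.8]
ee_rot: [0.055, 0.998, 0.0, 0.0]
contact_force: [-0.5, 0.3, -0.4]
gripper_width: 30.0
```

```bash
python3 m.py 0 w10 60; python3 -c "
from h import *
rel(pk(0,19.8,12.0,0,0,-2.7),TRAY)"
```

```text
TCP tray x,y,z -18.54124519861697 -2.9357651621906955 57.778689506946115
post 486 [-35.9 -35.6 -28.6 -21.4 -21.2]
post 670 [15.3 15.7 25.4 35.3 35.6]
held 10644 x [-102.08033972   -0.88499234]
-60 [-18.82158927  11.28552884] -3.7680302147635203
-50 [-18.14828349  11.56884269] -3.2897204016905013
-40 [-21.48987782  14.16421431] -3.6628317544893623
xyz [0.19, 0.02, 4.23] ang [0.001, 0.002, 0.001] | clock 24.57 joints [-0.12  0.5  -0.3  -0.   -0.77 -1.56]
```

Gap centre −2.95, held bottle about −3.5. This is the same as last time, so I'll lower the same way.

move_arm([
  {"gripper": -1,"xyz": [0.1,0.04,1.5],"angular": [0,0,0]},
  {"gripper": -1,"xyz": [0.1,0.04,2.8],"angular": [0,0,0]},
  {"gripper": -1,"xyz": [0.1,0.04,3.6],"angular": [0,0,0]},
  {"gripper": -1,"xyz": [0.1,0.04,4.0],"angular": [0,0,0]},
  {"gripper": -1,"xyz": [0.1,0.04,4.1],"angular": [0,0,0]},
  {"gripper": -1,"xyz": [0.1,0.04,4.1],"angular": [0,0,0]},
])

```text
clock: 25.32
position: [539.9, -226.5, 16.4]
ee_rot: [0.055, 0.998, 0.001, -0.001]
contact_force: [-2.3, 0.9, 5.3]
gripper_width: 29.8
```

move_arm([
  {"gripper": -1,"xyz": [0,0,0.08],"angular": [0,0,0]},
  {"gripper": -1,"xyz": [0,0,0.12],"angular": [0,0,0]},
  {"gripper": -1,"xyz": [0,0,0.12],"angular": [0,0,0]},
])

```text
clock: 25.7
position: [539.9, -226.5, 16.2]
ee_rot: [0.055, 0.998, 0.001, -0.001]
contact_force: [-3.6, 2.1, 11.5]
gripper_width: 30.0
```

move_arm([
  {"gripper": -0.1,"xyz": [0,0,0],"angular": [0,0,0]},
  {"gripper": -0.05,"xyz": [0,0,-0.1],"angular": [0,0,0]},
  {"gripper": -0.05,"xyz": [0,0,-0.1],"angular": [0,0,0]},
  {"gripper": -0.05,"xyz": [0,0,-2],"angular": [0,0,0]},
  {"gripper": -0.05,"xyz": [0,0,-6],"angular": [0,0,0]},
  {"gripper": -0.05,"xyz": [0,0,-12],"angular": [0,0,0]},
  {"gripper": -0.05,"xyz": [0,0,-17],"angular": [0,0,0]},
  {"gripper": -0.05,"xyz": [0,0,-17],"angular": [0,0,0]},
])

```text
clock: 26.7
position: [543.2, -227.5, 189.7]
ee_rot: [0.055, 0.998, -0.0, 0.005]
contact_force: [0.2, 0.7, 0.0]
gripper_width: 40.6
```

Run:
```python
from h import *
s=arm.read_state();print(s['position'],s['gripper_width'],s['clock'])
c=arm.get_calibration("wrist");im,d=arm.get_image("wrist");cv2.imwrite("pics/w11.png",im)
kits(im,d,c,(2,1,0,-1,-2))
```

```text
[ 543.17060847 -227.46475518  189.66682385] 40.61035583581097 26.7
table z -1.1631316478945681
kit 2 2845 dy,z,rad [[-5.0, 27.5, 14.8], [-5.2, 27.1, 15.1]] x [-58.6  18.7]
kit 1 3249 dy,z,rad [[-5.3, 27.4, 15.0], [-5.2, 27.2, 15.2]] x [-59.3  18.7]
kit 0 3404 dy,z,rad [[-4.7, 27.0, 15.3], [-4.5, 27.1, 15.3]] x [-59.4  18.3]
kit -1 3227 dy,z,rad [[-5.1, 27.6, 15.0], [-5.1, 27.7, 14.8]] x [-59.3  18.6]
kit -2 2896 dy,z,rad [[-5.0, 27.5, 15.1], [-5.1, 27.4, 15.2]] x [-59.2  18.5]
```

View pics/w11.png

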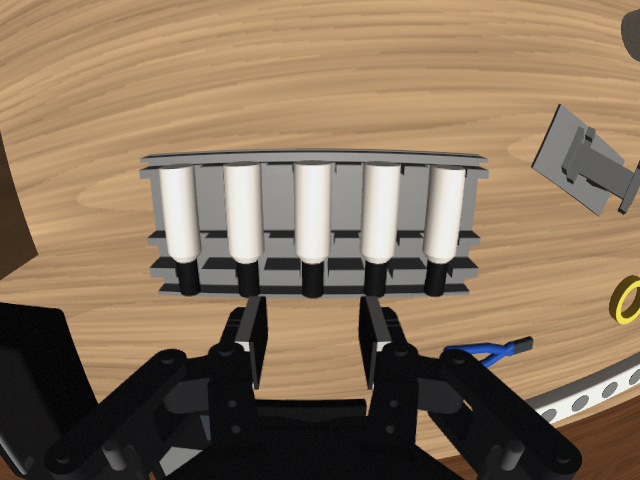

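All five bottles lie alike: columns 180, 245, 313, 380 and 443, caps towards the bottom of the image (the tray's +x). The gripper is clear of everything, so I'm handing the job in.

```bash
python3 -c "
from bench import arm
print(arm.job_done())"
```

```text
the job is handed in; nothing more can be done
None
```

I put both spare bottles into the two empty tray pockets (the middle one and the one at the tray's +y end) and handed the job in at about 27 s of the 72 s allowed. No verdict was reported.

**How each bottle went:** I gripped it by the cap in the carton and lowered it at 45° into the sloped rest until its foot met the stop (7–10 N). I let go there, took it again across the body, and set it on the pocket's bars at about 10–12 N before opening the fingers.

**Last checks, with the wrist camera:**
- **Position:** all five bottles lie with caps to the tray's +x. Their axis heights are 27.0–27.7 mm (28 mm expected), and their foot positions agree within 1 mm.
- **Kit bottles:** their positions matched those measured before placing, to about 1 mm.
- **Gripper:** it ended open, about 145 mm above the bottles, touching nothing.

**What disagreed:** the top camera placed the tray about 3 mm further to +y than the wrist camera. The wrist camera also read every bottle, kits included, 4–5 mm off the top-camera pocket lines. I went by the pocket posts as the wrist camera saw them from close by, and both bottles went in without binding. I did not re-measure the bystander items at the end, but nothing in the moves or forces suggested they were touched.

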